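# Hold a colour probe on the white reference tile behind a drop-down flap

## Task

Pull the colour reader's front flap all the way down until it lies level, then take the black colour probe out of its stand and set its brass tip on the middle of the white tile on the flap, with the probe upright and pressing lightly so that the sprung tip goes about half-way in, never hard. Finish while still holding the probe like that in the gripper: do not let go. Keep the probe off the black tile and the fingers off both tiles, do not let the probe drop, and leave the bottles, jar, beaker and dish standing where they are.

Things in the scene. Friction and masses are not known exactly. Their poses are not given: they have to be found in the camera images.
- reader: Colour reader, a white and grey fixed bench instrument 220 deep (x) x 240 wide (y) x 200 high. Origin: centre of its underside; own -x is its front. Its flat top (at 200 mm) is clear.
- flap (a joint): Front flap of the reader (blue panel 200 wide, 140 high, 12 thick, with an orange pull tab on its upper edge), hinged at the bottom. 0 = closed and upright, grows as its top comes forward and down towards the reader's front; pi/2 = stop, lying level in front of the reader. May start slightly ajar. Stiff hinge: it stays where left and takes about 3 to 6 N at the tab to move.
- flap_hinge (a point): Middle of the hinge line, on the inner face of the flap, 60 mm above the table and 110 mm ahead of the reader's origin. The line runs along the reader's y.
- flap_tab (a point): Point on the inner face of the orange tab, mid-width, 165 mm from the hinge line. The tab is 90 wide and 12 thick and reaches from 140 to 185 mm from the hinge line, so when closed it stands 45 mm above the reader's top with free air behind it: it can be hooked from behind or pinched from above.
- white_tile (a point): White round tile (solid flap_c2), 44 mm diameter with a green ring round it, 3 mm proud of the flap's inner face, 75 mm from the hinge line and 40 mm to the reader's +y side. Origin: centre of its exposed face; own x points out of that face (up when the flap is down). Hidden inside the reader while the flap is closed.
- black_tile (a point): Black round tile (solid flap_c3), 44 mm diameter, beside the white one, 75 mm from the hinge line and 40 mm to the reader's -y side. Origin and x likewise.
- probe: Loose colour probe, about 120 g, 150 mm long, standing tip down in its stand. Origin: centre of the tip face with the spring fully out; own z runs along the probe to its rear end. Black round handle, 28 mm diameter, 45 to 150 mm along z (grip it here), green band at 50 mm, steel neck of 16 mm diameter (20 to 45 mm), brass sprung tip of 14 mm diameter.
- probe_tip (a point): Centre of the brass tip's flat contact face (moves with the spring).
- plunger (a joint): How far the sprung tip is pushed into the probe: 0 = fully out, 0.014 m = bottomed. Needs 0.5 N to start and 250 N/m more (2.25 N at half travel, 4 N at the bottom).
- stand: Fixed grey square block, 56 x 56 mm, 60 mm high, with a 21 mm square hole right through; origin centre of its underside. The probe's handle shoulder (45 mm along the probe) rests on its rim, so the tip hangs 15 mm above the table; lift at least 45 mm to clear.
- amber_bottle: Bystander: large loose brown bottle, 90 mm diameter, 200 high; origin centre of underside.
- oil_bottle: Bystander: slim loose brown bottle with white cap, 54 mm diameter, 150 high; origin centre of underside.
- sample_jar: Bystander: loose brown jar with red lid, 70 mm diameter, 90 high; origin centre of underside.
- beaker: Bystander: loose glass beaker, 70 mm diameter, 90 high; origin centre of underside.
- dish: Bystander: loose low white dish, 90 mm diameter, 28 high; origin centre of underside.
There are look-alikes about, which are no part of the job. There is more than one size of the probe; the job needs the smaller.

How it is judged:
By the outcome, as a careful person would: the job done as asked, in the order asked, and still so for the second after the job is handed in, while the arm keeps its last pose, push and grip.
It also fails if it takes over 69 s, if anything falls off the work surface, if the arm or the gripper's body presses on something with over 40 N, if the wrist force passes 120 N, or if a joint passes its speed limit or range.

## Robot

A 7-joint arm with a two-finger parallel gripper is mounted at the origin on the work surface. World frame = base frame: x ahead of the robot, y to its left, z up, the work surface at z = 0. Lengths are in m, angles in rad, forces in N, time in s.
With the tool pointing down it reaches from about 0.4 to 0.85 m from the base axis. Payload 10.4 kg.
Tool frame: the origin (TCP) lies at the very end of the fingers, on their centre line; the grasp point (between the pads) lies 19 mm behind it; z points along the fingers, y is the line along which they close (so a half turn about z gives the same grasp; the last joint's range is limited). The gripper opens to 85 mm and grips with 20 to 120 N. Pads are 22 mm wide; open, the fingers measure 114 mm over their backs; the gripper's body (76 mm by 85 mm) begins 54 mm behind the grasp point. The pads swing forward as they close: fully open they stand 13 mm farther back than shut.
Start: joints at [1.156, 0.332, -0.065, 1.46, 0.022, 1.35, -0.088], TCP at [0.239, -0.578, 0.231] pointing down, gripper open.
Joint ranges: [-2.6, 2.6], [-0.5, 2.12], [-1.47, 1.34], [0.16, 2.42], [-1.27, 4.41], [0.06, 2.06], [-2.6, 2.6]. Speed limits (rad/s): [2.22, 2.22, 2.79, 2.79, 3.14, 3.14, 3.14].

## Interface

Orientations are given as a unit quaternion [x, y, z, w].
In Python, from workcell import * gives the robot as it stands. The module is installed in compiled form; this text tells all that it offers.
- The arm moves only by the tool carry_out, never from a script. Its argument "motion" is a list of rows, each an object with "xyz": the shift along the tool's x, y, z in m, a list of three; "angular": the turn, a rotation vector about the tool's x, y, z in degrees, a list of three. A call has 1 to 12 rows; each row is the pose to reach, as a shift and turn from the pose commanded when the call began, along the tool's axes at that moment; what a row does not reach only later rows make up. A row lasts 1/10 s, in which the tool goes at most 50 mm and 8.59 degrees, less where a joint would pass 70% of its speed; a pose out of reach is approached as far as the arm can. A call with a gripper value outside its range is refused whole. "hand" is the opening, from 0 (shut) to 1 (fully open), set as the call begins (left out, the last holds). The fingers move at their own pace and stop on an object; "grip_force" is the grip in N (left out, the last holds). Time passes only in rows, so rows that repeat a pose let the fingers close. It gives the time, the measured TCP pose, the force, the opening and the grip force at its end, in the units of the state.
- get_obs(): the state, without advancing time (a new reading comes with each control period).
- camera(name): name is "side" or "top" or "wrist"; returns a dict with "img" (480x640x3 uint8, red, green, blue), "fx", "fy", "cx", "cy" (pixels), "extrinsics" (4x4, takes a point from camera to world coordinates). Camera axes: x right, y up, looking along -z (the intrinsics and any distortion apply to the point x, -y, -z); pixel columns grow to the right and rows downward; lengths in m; the calibration is good to about 2 mm. A picture is of the moment at which its call begins. There is no depth.
- hand_in(): hands the job in; it is judged then, once.
The state is a dict: "clock": time; "joint_pos": joint angles; "joint_velocities": joint speeds; "tau": joint torques, N m; "position": TCP position; "ee_rot": TCP orientation; "ft_force": force on the tool from outside, world axes, zero at the start; "torque": the same for the moment, N m; "grip_width": opening from 0.0 (shut) to 1.0 (fully open); "grasp_force": force on a finger pad.
Only numpy, scipy, OpenCV 4.12 (cv2) and the standard library are available. Lean on these libraries where they do the work, as an engineer would, in place of code of your own. Each camera call takes 0.05 s, during which the arm holds its last target. There are 200 camera calls.

## Working session

There is one attempt and no reset: what is moved stays moved. The work goes in short steps, Python scripts to look and compute and a tool call to move; the robot and the scene stay as the last step left them, time stands still between calls to the robot, and variables do not carry over. Pictures are saved under pics/ and viewed, at most 10 in all, crops included, and the job is handed in when it is done.

Besides the shell and the picture viewer there is one more tool, called after ">>>" as name(argument=value, ...), one argument or row to a line, values as JSON. carry_out: Moves the arm, as the interface text tells. Its arguments: {"type":"object","properties":{"motion":{"type":"array"},"hand":{"type":"number"},"grip_force":{"type":"number"}},"required":["motion"]}

```bash
mkdir -p pics; cat > h.py <<'E'
from workcell import *
import numpy as np, cv2
from scipy.spatial.transform import Rotation as R
def snap(n,f):
    c=camera(n); cv2.imwrite('pics/'+f,c['img'][:,:,::-1]); np.save('pics/'+f[:-4]+'.npy',c,allow_pickle=True); return c
def load(f): return np.load('pics/'+f+'.npy',allow_pickle=True).item()
def ray(c,u,v):
    E=np.array(c['extrinsics']); d=np.array([(u-c['cx'])/c['fx'],-(v-c['cy'])/c['fy'],-1.]); d=E[:3,:3]@d
    return E[:3,3],d/np.linalg.norm(d)
def plane(c,u,v,z):
    o,d=ray(c,u,v); return o+d*(z-o[2])/d[2]
def proj(c,p):
    E=np.linalg.inv(np.array(c['extrinsics'])); q=E[:3,:3]@np.array(p)+E[:3,3]
    return np.array([c['cx']+c['fx']*q[0]/-q[2], c['cy']-c['fy']*q[1]/-q[2]])
def tri(c1,p1,c2,p2):
    o1,d1=ray(c1,*p1);o2,d2=ray(c2,*p2)
    s=np.linalg.lstsq(np.c_[d1,-d2],o2-o1,rcond=None)[0]
    a=o1+s[0]*d1;b=o2+s[1]*d2
    return (a+b)/2,np.linalg.norm(a-b)
E
python3 - <<'E'
from h import *
np.set_printoptions(precision=4,suppress=True)
for n in ['top','side']:
    c=snap(n,n+'0.png'); print(n,c['fx'],c['fy'],c['cx'],c['cy'],[k for k in c]); print(np.array(c['extrinsics']))
print(get_obs())
E
```

```text
top 561.0828408884116 561.0828408884116 324.2325437231415 235.06594281004004 ['img', 'fx', 'fy', 'cx', 'cy', 'extrinsics']
[[-0.008   0.99   -0.1408  0.3861]
 [-1.     -0.0071  0.0064 -0.0102]
 [ 0.0054  0.1409  0.99    1.4555]
 [ 0.      0.      0.      1.    ]]
side 558.1084550446852 558.1084550446852 315.60766180621766 238.75534955039257 ['img', 'fx', 'fy', 'cx', 'cy', 'extrinsics']
[[-0.7039  0.3996 -0.5872 -0.1858]
 [-0.7101 -0.3805  0.5924  0.7157]
 [ 0.0133  0.834   0.5516  0.8468]
 [ 0.      0.      0.      1.    ]]
{'clock': 0.1, 'joint_pos': array([ 1.1564,  0.3328, -0.0647,  1.4608,  0.0216,  1.3499, -0.0885]), 'joint_velocities': array([-0.0007, -0.0002, -0.0008, -0.0016,  0.0004, -0.0012, -0.0006]), 'tau': array([  0.0016, -62.6743,   0.0494, -39.2433,   0.0165,   0.0069,
         0.    ]), 'position': array([ 0.2385, -0.5774,  0.2306]), 'ee_rot': array([ 0.9809,  0.1947, -0.0002, -0.0006]), 'ft_force': array([-0.7892,  0.2082,  0.2206]), 'torque': array([-0.0088,  0.0123, -0.0215]), 'grasp_force': 0.0, 'grip_width': 0.9950486169387677}
```

View pics/top0.png

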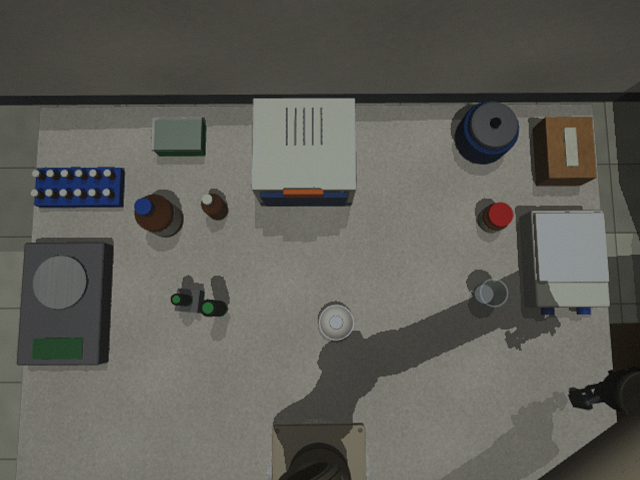

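View pics/side0.png

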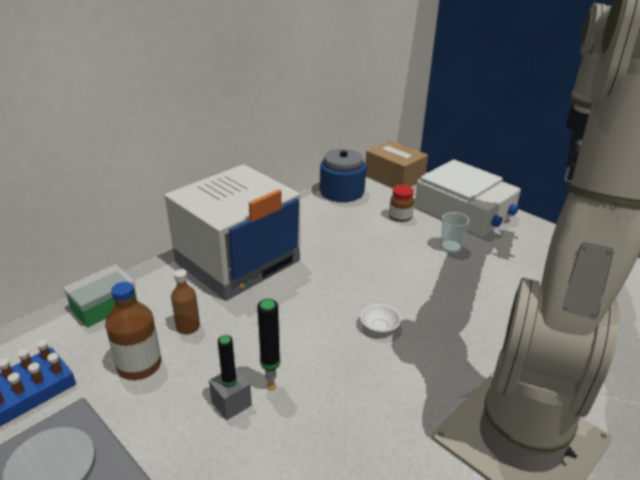

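The top view shows the reader at (304,150) with its orange tab at (303,191). There are two probes, with rear ends at (181,299) and (213,308) in top, and at (228,360) and (268,330) in side. The one at side (228,360) is smaller and stands in the grey block, which fits the description. The other is longer and thicker, with no grey block. I'll confirm this in a crop.

```bash
python3 - <<'E'
from h import *
np.set_printoptions(precision=4,suppress=True)
t=load('top0');s=load('side0')
a=cv2.resize(s['img'][285:425,195:300],None,fx=4,fy=4,interpolation=cv2.INTER_CUBIC)
b=cv2.resize(t['img'][270:330,160:240],None,fx=4.5,fy=4.5,interpolation=cv2.INTER_CUBIC)
W=np.zeros((560,800,3),np.uint8);W[:560,:420]=a;W[:270,430:790]=b
cv2.imwrite('pics/crop.png',W[:,:,::-1])
for n,c in (('top',t),('side',s)):
    h=cv2.cvtColor(c['img'],cv2.COLOR_RGB2HSV)
    for nm,lo,hi in (('orange',(5,150,90),(14,255,255)),('blue',(105,120,40),(120,255,255)),('green',(50,120,50),(80,255,255))):
        m=cv2.inRange(h,lo,hi); k,l,st,ce=cv2.connectedComponentsWithStats(m)
        for i in range(1,k):
            if st[i,4]>25:
                cs=max(cv2.findContours((l==i).astype(np.uint8),0,1)[0],key=cv2.contourArea)
                print(n,nm,st[i],ce[i],cv2.boxPoints(cv2.minAreaRect(cs)).round(1).tolist())
E
```

```text
top orange [283 189  41   6 205] [302.961  191.8927] [[283.0, 189.0], [323.0, 189.0], [323.0, 194.0], [283.0, 194.0]]
top blue [464 101  54  54 432] [483.9907 137.5764] [[452.5, 125.9000015258789], [483.79998779296875, 95.5999984741211], [522.2000122070312, 135.39999389648438], [490.79998779296875, 165.60000610351562]]
top blue [  34  168   89   39 2167] [ 79.1823 188.2086] [[34.0, 168.0], [122.0, 168.0], [122.0, 206.0], [34.0, 206.0]]
top blue [261 193  23   5 103] [271.3495 194.8738] [[261.0, 193.0], [283.0, 193.0], [283.0, 197.0], [261.0, 197.0]]
top blue [324 192  23   6 111] [335.1351 194.8829] [[324.0, 197.0], [324.0, 192.0], [346.0, 192.0], [346.0, 197.0]]
top blue [134 198  18  17 235] [142.7745 206.0468] [[134.0, 198.0], [151.0, 198.0], [151.0, 214.0], [134.0, 214.0]]
top blue [545 308   9   6  35] [549.4    311.2286] [[545.0, 308.0], [553.0, 308.0], [553.0, 313.0], [545.0, 313.0]]
top blue [578 308  12   6  70] [583.6571 310.5   ] [[578.0, 308.0], [589.0, 308.0], [589.0, 313.0], [578.0, 313.0]]
top green [172 295   8   8  49] [175.8571 298.8163] [[172.0, 295.0], [179.0, 295
[... 2005 characters left out ...]
13.0, 298.8999938964844], [114.19999694824219, 323.70001220703125], [71.19999694824219, 325.79998779296875]]
side green [260 300  15  10 120] [267.0833 304.6583] [[260.0, 300.0], [274.0, 300.0], [274.0, 309.0], [260.0, 309.0]]
side green [220 337  11   7  64] [224.6719 339.9844] [[220.0, 337.0], [230.0, 337.0], [230.0, 343.0], [220.0, 343.0]]
side green [262 361  17   9  63] [270.3175 365.7143] [[261.8999938964844, 363.0], [278.0, 361.0], [278.8999938964844, 367.8999938964844], [262.70001220703125, 369.8999938964844]]
side green [223 380  13   6  40] [229.    382.925] [[222.8000030517578, 381.0], [235.0, 379.8999938964844], [235.39999389648438, 384.5], [223.1999969482422, 385.6000061035156]]
```

View pics/crop.png

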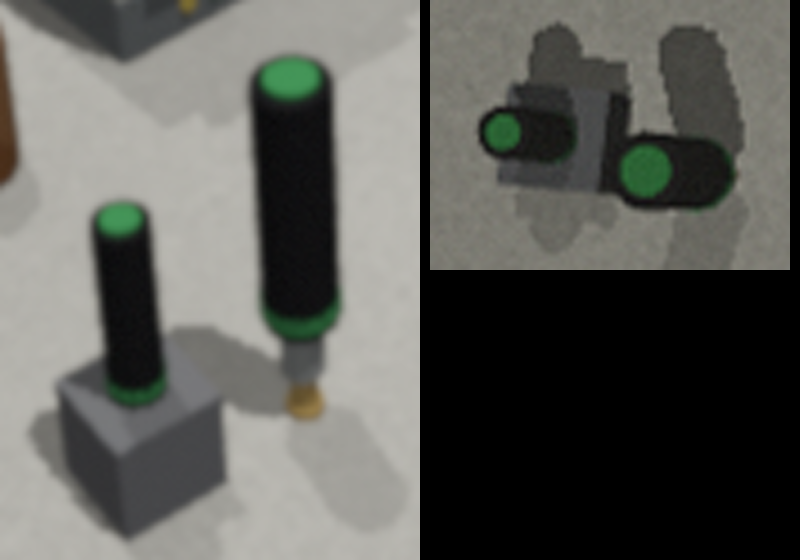

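The crop confirms it: the small probe (side top end at 225,340) sits in the grey block. The large one (267,305) stands free right beside it on its -y side, so I must steer clear of it.

```bash
python3 - <<'E'
from h import *
np.set_printoptions(precision=4,suppress=True)
t=load('top0');s=load('side0')
print('small top',tri(t,(175.86,298.8),s,(224.67,340)),plane(t,175.86,298.8,.165),plane(s,224.67,340,.165))
print('small band side',plane(s,229,383,.065))
print('large top',tri(t,(207.5,307.4),s,(267.08,304.66)))
# reader top front corners & back at z=.2 
for u,v in ((253,189.5),(355.5,189.5),(253.5,98.5),(354.5,98.5)): print('rt',plane(t,u,v,.2))
for u,v in ((168,196),(240,168.5),(298.5,189)): print('rs',plane(s,u,v,.2))
print('tab top ends (z.245)',plane(t,282.5,188.8,.245),plane(t,323.5,188.8,.245),plane(t,282.5,191,.245))
# tab corners in side: upper left, upper right
print('tabL',tri(t,(282.5,190),s,(249.5,205.5)),'tabR',tri(t,(323.5,190),s,(280,192)))
for n,p in (('dish',(336,322)),('oil',(208,200))): print(n,plane(t,*p,.03 if n=='dish' else .15))
# stand
for f,c,roi in (('top',t,(284,320,170,204)),):
    print('stand corners', [plane(t,160+x/4.5-95.6,270+y/4.5,.06) for x,y in ((508,85),(610,95),(600,190),(498,180))])
h=cv2.resize(s['img'][175:295,160:310],None,fx=5,fy=5,interpolation=cv2.INTER_CUBIC); cv2.imwrite('pics/rd.png',h[:,:,::-1])
E
```

```text
small top (array([0.4247, 0.3212, 0.1636]), np.float64(0.0014231926926308058)) [0.4251 0.3213 0.165 ] [0.4228 0.3216 0.165 ]
small band side [0.417  0.3256 0.065 ]
large top (array([0.4041, 0.2397, 0.2082]), np.float64(0.0009339620175933388))
rt [0.671  0.1436 0.2   ]
rt [ 0.6694 -0.0907  0.2   ]
rt [0.8886 0.1445 0.2   ]
rt [ 0.8872 -0.0918  0.2   ]
rs [0.8726 0.1447 0.2   ]
rs [ 0.8711 -0.0689  0.2   ]
rs [ 0.6866 -0.1028  0.2   ]
tab top ends (z.245) [0.6619 0.0731 0.245 ] [ 0.6613 -0.0173  0.245 ] [0.657  0.0731 0.245 ]
tabL (array([0.6597, 0.0721, 0.2353]), np.float64(0.004675370759907617)) tabR (array([ 0.66  , -0.0183,  0.2343]), np.float64(0.002696140500277497))
dish [ 0.3681 -0.0473  0.03  ]
oil [0.6576 0.2559 0.15  ]
stand corners [array([0.4526, 0.3455, 0.06  ]), array([0.4467, 0.2893, 0.06  ]), array([0.395 , 0.2936, 0.06  ]), array([0.4009, 0.3494, 0.06  ])]
```

View pics/rd.png

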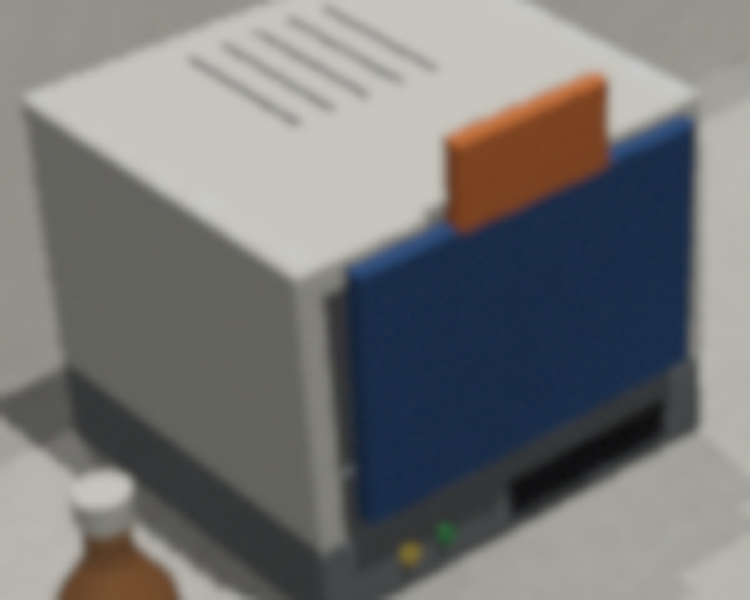

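```bash
cat >> h.py <<'E'
def rel(p,a=None,q=None,pos=None):
    o=get_obs(); R0=R.from_quat(o['ee_rot'] if q is None else q); p0=o['position'] if pos is None else np.array(pos)
    d=R0.inv().apply(np.array(p)-p0)
    Rt=R0 if a is None else R.from_euler('z',a,degrees=True)*R.from_euler('x',180,degrees=True)
    print('shift mm',(d*1e3).round(1),'rot deg',(R0.inv()*Rt).as_rotvec(degrees=True).round(2))
E
python3 - <<'E'
from h import *
rel((.70,.027,.30),0)
E
```

```text
shift mm [ 657.3 -382.4  -69. ] rot deg [-7.000e-02  2.000e-02  2.245e+01]
```

>>> carry_out(
  motion=[
    {"xyz": [0.03,-0.02,-0.04],"angular": [0,0,2]},
    {"xyz": [0.07,-0.04,-0.07],"angular": [0,0,4]},
    {"xyz": [0.11,-0.06,-0.07],"angular": [0,0,7]},
    {"xyz": [0.15,-0.087,-0.07],"angular": [0,0,10]},
    {"xyz": [0.19,-0.11,-0.07],"angular": [0,0,13]},
    {"xyz": [0.23,-0.135,-0.07],"angular": [0,0,16]},
    {"xyz": [0.27,-0.157,-0.07],"angular": [0,0,19]},
    {"xyz": [0.31,-0.18,-0.07],"angular": [0,0,22.4]},
    {"xyz": [0.35,-0.204,-0.07],"angular": [0,0,22.4]},
    {"xyz": [0.39,-0.227,-0.07],"angular": [0,0,22.4]},
    {"xyz": [0.43,-0.25,-0.07],"angular": [0,0,22.4]},
    {"xyz": [0.47,-0.273,-0.07],"angular": [0,0,22.4]},
  ],
  hand=0,
)

```text
clock: 1.3
position: [0.5695, -0.1443, 0.3011]
ee_rot: [1.0, 0.0, -0.0, 0.0]
ft_force: [0.5, -0.8, -0.2]
grip_width: -0.0
grasp_force: 0.0
```

```bash
python3 - <<'E'
from h import *
print(get_obs()); rel((.70,.027,.30),0)
E
```

```text
{'clock': 1.3, 'joint_pos': array([ 0.50283279,  0.24995625, -0.40606564,  1.43552011,  0.09843903,
        1.47638767, -1.47150767]), 'joint_velocities': array([-0.61829042,  0.41953426, -0.25677241, -0.46217493,  0.21104144,
        0.09628237, -0.84815097]), 'tau': array([ 3.98256004e+00, -6.02378011e+01, -3.21860075e+00, -3.70571136e+01,
       -6.34137914e-01, -1.84511254e-02,  1.74522657e+00]), 'position': array([ 0.56952577, -0.14431999,  0.30113905]), 'ee_rot': array([ 9.99999957e-01,  2.61001306e-04, -1.21141560e-04,  5.51230203e-05]), 'ft_force': array([ 0.4782988 , -0.84911371, -0.24506322]), 'torque': array([ 0.00976135, -0.03933927, -0.01271657]), 'grasp_force': 0.0, 'grip_width': -0.00010673310336708788}
shift mm [ 130.6 -171.3    1.1] rot deg [0.01 0.01 0.03]
```

>>> carry_out(
  motion=[
    {"xyz": [0.03,-0.04,0],"angular": [0,0,0]},
    {"xyz": [0.06,-0.08,0],"angular": [0,0,0]},
    {"xyz": [0.09,-0.12,0],"angular": [0,0,0]},
    {"xyz": [0.115,-0.15,0],"angular": [0,0,0]},
    {"xyz": [0.13,-0.171,0],"angular": [0,0,0]},
    {"xyz": [0.13,-0.171,0.02],"angular": [0,0,0]},
    {"xyz": [0.13,-0.171,0.045],"angular": [0,0,0]},
    {"xyz": [0.13,-0.171,0.065],"angular": [0,0,0]},
    {"xyz": [0.13,-0.171,0.078],"angular": [0,0,0]},
    {"xyz": [0.13,-0.171,0.078],"angular": [0,0,0]},
  ],
)

```text
clock: 2.3
position: [0.6978, 0.0249, 0.221]
ee_rot: [1.0, 0.0, -0.002, 0.0]
ft_force: [0.0, -0.5, 0.1]
grip_width: -0.0
grasp_force: 0.0
```

>>> carry_out(
  motion=[
    {"xyz": [-0.02,0,0],"angular": [0,0,0]},
    {"xyz": [-0.035,0,0],"angular": [0,0,0]},
    {"xyz": [-0.05,0,0.001],"angular": [0,0,0]},
    {"xyz": [-0.064,0,0.004],"angular": [0,0,0]},
    {"xyz": [-0.078,0,0.009],"angular": [0,0,0]},
    {"xyz": [-0.091,0,0.014],"angular": [0,0,0]},
    {"xyz": [-0.103,0,0.02],"angular": [0,0,0]},
    {"xyz": [-0.115,0,0.028],"angular": [0,0,0]},
    {"xyz": [-0.127,0,0.037],"angular": [0,0,0]},
    {"xyz": [-0.138,0,0.046],"angular": [0,0,0]},
  ],
)

```text
clock: 3.3
position: [0.5613, 0.0253, 0.1788]
ee_rot: [1.0, 0.0, 0.002, 0.0]
ft_force: [1.8, -0.8, -0.4]
grip_width: -0.0
grasp_force: 0.6
```

```bash
python3 - <<'E'
from h import *
c=snap('side','s1.png'); cv2.imwrite('pics/s1c.png',cv2.resize(c['img'][150:350,150:400],None,fx=2.5,fy=2.5)[:,:,::-1]); o=get_obs();print(o['position'],o['ft_force'])
E
```

```text
[0.55929506 0.02527291 0.17722123] [-0.27430878  0.16124479 -0.82907514]
```

View pics/s1c.png

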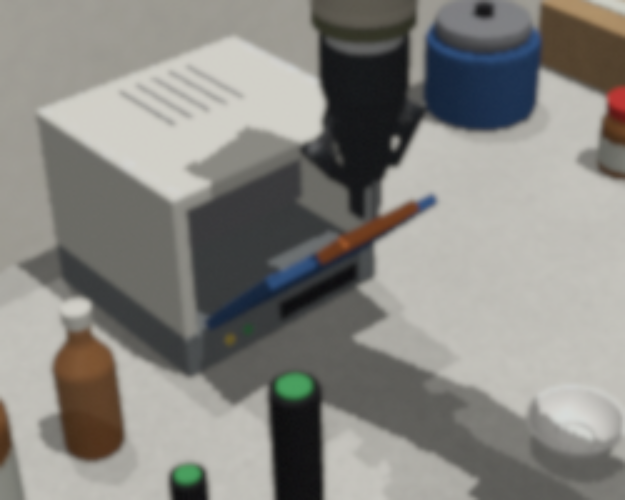

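The fingers are behind the tab (crop 365,210), and the flap is about half-way down at (330,250). I'll continue along the arc and press it onto the stop.

>>> carry_out(
  motion=[
    {"xyz": [-0.009,0,0.011],"angular": [0,0,0]},
    {"xyz": [-0.017,0,0.022],"angular": [0,0,0]},
    {"xyz": [-0.025,0,0.035],"angular": [0,0,0]},
    {"xyz": [-0.031,0,0.048],"angular": [0,0,0]},
    {"xyz": [-0.036,0,0.061],"angular": [0,0,0]},
    {"xyz": [-0.041,0,0.075],"angular": [0,0,0]},
    {"xyz": [-0.044,0,0.09],"angular": [0,0,0]},
    {"xyz": [-0.046,0,0.103],"angular": [0,0,0]},
    {"xyz": [-0.047,0,0.11],"angular": [0,0,0]},
    {"xyz": [-0.047,0,0.115],"angular": [0,0,0]},
    {"xyz": [-0.047,0,0.118],"angular": [0,0,0]},
  ],
)

```text
clock: 4.45
position: [0.5137, 0.0251, 0.0598]
ee_rot: [1.0, 0.0, -0.0, 0.0]
ft_force: [-17.9, -1.4, 40.5]
grip_width: 0.001
grasp_force: 19.9
```

Contact at z=0.060 with a firm reaction means the flap is on its stop. Now I'll lift off.

>>> carry_out(
  motion=[
    {"xyz": [0,0,-0.01],"angular": [0,0,0]},
    {"xyz": [0,0,-0.05],"angular": [0,0,0]},
    {"xyz": [0,0,-0.1],"angular": [0,0,0]},
    {"xyz": [0,0,-0.15],"angular": [0,0,-5]},
    {"xyz": [0,0,-0.2],"angular": [0,0,-13]},
    {"xyz": [0,0,-0.24],"angular": [0,0,-21]},
    {"xyz": [0,-0.04,-0.24],"angular": [0,0,-29]},
    {"xyz": [-0.01,-0.08,-0.24],"angular": [0,0,-37]},
    {"xyz": [-0.02,-0.12,-0.24],"angular": [0,0,-45]},
    {"xyz": [-0.03,-0.16,-0.24],"angular": [0,0,-53]},
    {"xyz": [-0.04,-0.2,-0.24],"angular": [0,0,-61]},
    {"xyz": [-0.05,-0.23,-0.24],"angular": [0,0,-69]},
  ],
  hand=0.85,
)

```text
clock: 5.65
position: [0.4625, 0.2577, 0.3]
ee_rot: [0.822, 0.57, 0.001, -0.0]
ft_force: [0.5, -0.0, -0.4]
grip_width: 0.85
grasp_force: 0.0
```

```bash
python3 - <<'E'
from h import *
np.set_printoptions(precision=4,suppress=True)
c=snap('top','t2.png'); o=get_obs();print(o['position'],o['joint_pos'],o['grip_width'])
rel((.4245,.3207,.30),90)
cv2.imwrite('pics/t2c.png',cv2.resize(c['img'][150:330,150:390],None,fx=3,fy=3)[:,:,::-1])
E
```

```text
[0.4599 0.2625 0.3002] [ 0.1142  0.1618 -0.7975  1.5703  0.1143  1.4563 -1.0331] 0.8522038230349881
shift mm [ 42.9 -53.    0.3] rot deg [ -0.    -0.17 -19.69]
```

View pics/t2c.png

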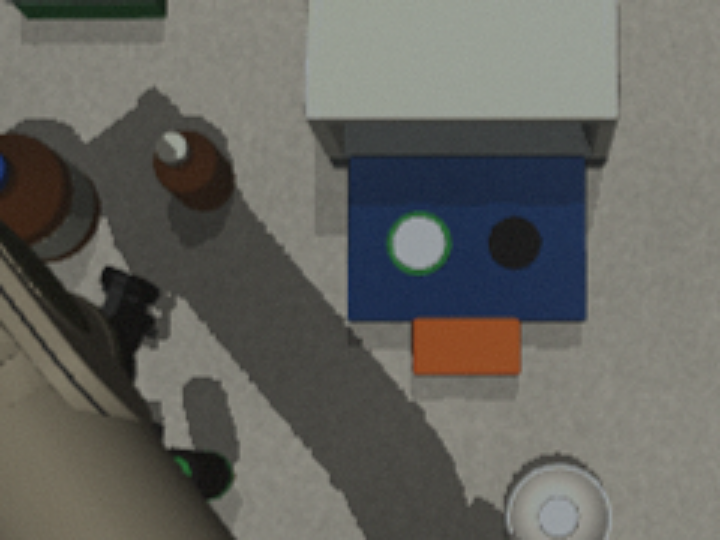

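The flap lies level, with the white tile at crop (419,243) and the black one at (514,243). Next I'll move over the probe and descend.

>>> carry_out(
  motion=[
    {"xyz": [0.02,-0.026,0],"angular": [0,0,-8]},
    {"xyz": [0.035,-0.044,0],"angular": [0,0,-15]},
    {"xyz": [0.043,-0.053,0],"angular": [0,0,-19.7]},
    {"xyz": [0.043,-0.053,0],"angular": [0,0,-19.7]},
    {"xyz": [0.043,-0.053,0.02],"angular": [0,0,-19.7]},
    {"xyz": [0.043,-0.053,0.05],"angular": [0,0,-19.7]},
    {"xyz": [0.043,-0.053,0.08],"angular": [0,0,-19.7]},
    {"xyz": [0.043,-0.053,0.1],"angular": [0,0,-19.7]},
  ],
)

```text
clock: 6.5
position: [0.4299, 0.3124, 0.1975]
ee_rot: [0.717, 0.698, -0.001, 0.0]
ft_force: [0.4, -0.1, -0.1]
grip_width: 0.853
grasp_force: 0.0
```

```bash
python3 - <<'E'
from h import *
np.set_printoptions(precision=4,suppress=True)
o=get_obs();print(o['position'],o['joint_pos'],o['ft_force'])
rel((.4245,.3207,.106),90)
c=snap('side','s3.png')
h=cv2.cvtColor(c['img'],cv2.COLOR_RGB2HSV);m=cv2.inRange(h,(50,120,50),(80,255,255)); k,l,st,ce=cv2.connectedComponentsWithStats(m)
print([(st[i],ce[i]) for i in range(1,k) if st[i,4]>25])
t=load('t2');h=cv2.cvtColor(t['img'],cv2.COLOR_RGB2HSV);g=t['img']
m=cv2.inRange(h,(0,0,120),(180,60,255)); m[:205]=0;m[258:]=0;m[:,:265]=0;m[:,348:]=0
k,l,st,ce=cv2.connectedComponentsWithStats(m)
for i in range(1,k):
  if st[i,4]>25: print('white',st[i],ce[i],plane(t,*ce[i],.063))
m=cv2.inRange(h,(50,100,40),(80,255,255)); m[:205]=0;m[258:]=0;m[:,:265]=0;m[:,348:]=0
cs=max(cv2.findContours(m,0,1)[0],key=len);e=cv2.fitEllipse(cs);print('ring',e,plane(t,*e[0],.062))
m=cv2.inRange(h,(5,150,80),(14,255,255));x,y=np.where(m[230:280,280:330]);y=y+280;x=x+230
print('tab',plane(t,y.min()-.5,x.mean(),.06),plane(t,y.max()+.5,x.mean(),.06),plane(t,y.mean(),x.min()-.5,.06),plane(t,y.mean(),x.max()+.5,.06))
E
```

```text
[0.4299 0.3124 0.1975] [ 0.0367  0.2487 -0.8553  1.7181  0.1965  1.2655 -0.89  ] [ 0.4421 -0.1489 -0.1449]
shift mm [ 8.3 -5.5 91.5] rot deg [-0.04  0.08 -1.54]
[(array([ 70, 299,  44,  27, 506], dtype=int32), array([ 93.4842, 312.0949])), (array([260, 300,  16,  10, 128], dtype=int32), array([267.2109, 304.375 ])), (array([220, 337,  10,   7,  57], dtype=int32), array([224.6667, 339.9649])), (array([262, 361,  17,   9,  72], dtype=int32), array([270.3333, 365.4028])), (array([223, 380,  13,   6,  39], dtype=int32), array([228.6154, 382.8718]))]
white [281 222  17  18 241] [289.1162 230.5726] [0.5962 0.0687 0.063 ]
white [345 225   3  33  65] [346.4923 241.7231] [ 0.5669 -0.0749  0.063 ]
ring ((289.2635803222656, 230.74203491210938), (20.22850227355957, 20.676851272583008), 57.318477630615234) [0.5959 0.0684 0.062 ]
tab [0.5098 0.0729 0.06  ] [ 0.5092 -0.0144  0.06  ] [0.5333 0.0292 0.06  ] [0.4859 0.0294 0.06  ]
```

>>> carry_out(
  motion=[
    {"xyz": [0.008,-0.0055,0],"angular": [0,0,-1.5]},
    {"xyz": [0.008,-0.0055,0.02],"angular": [0,0,-1.5]},
    {"xyz": [0.008,-0.0055,0.045],"angular": [0,0,-1.5]},
    {"xyz": [0.008,-0.0055,0.07],"angular": [0,0,-1.5]},
    {"xyz": [0.008,-0.0055,0.085],"angular": [0,0,-1.5]},
    {"xyz": [0.008,-0.0055,0.092],"angular": [0,0,-1.5]},
    {"xyz": [0.008,-0.0055,0.092],"angular": [0,0,-1.5]},
  ],
)

```text
clock: 7.25
position: [0.4242, 0.3225, 0.1076]
ee_rot: [0.706, 0.709, -0.0, -0.0]
ft_force: [0.8, 0.2, -0.3]
grip_width: 0.85
grasp_force: 0.0
```

>>> carry_out(
  motion=[
    {"xyz": [0,0,0],"angular": [0,0,0]},
    {"xyz": [0,0,0],"angular": [0,0,0]},
    {"xyz": [0,0,0],"angular": [0,0,0]},
    {"xyz": [0,0,0],"angular": [0,0,0]},
    {"xyz": [0,0,0],"angular": [0,0,0]},
    {"xyz": [0,0,0],"angular": [0,0,0]},
    {"xyz": [0,0,0],"angular": [0,0,0]},
    {"xyz": [0,0,0],"angular": [0,0,0]},
  ],
  hand=0.1,
  grip_force=50,
)

```text
clock: 8.05
position: [0.4244, 0.3226, 0.1081]
ee_rot: [0.706, 0.709, 0.001, 0.0]
ft_force: [-1.6, -1.0, 6.5]
grip_width: 0.319
grasp_force: 48.7
```

>>> carry_out(
  motion=[
    {"xyz": [0,0,-0.01],"angular": [0,0,0]},
    {"xyz": [0,0,-0.03],"angular": [0,0,0]},
    {"xyz": [0,0,-0.06],"angular": [0,0,0]},
    {"xyz": [0,0,-0.09],"angular": [0,0,0]},
    {"xyz": [0,0,-0.12],"angular": [0,0,0]},
    {"xyz": [0,0,-0.15],"angular": [0,0,0]},
    {"xyz": [0,0,-0.18],"angular": [0,0,0]},
    {"xyz": [0,0,-0.21],"angular": [0,0,0]},
    {"xyz": [0,0,-0.225],"angular": [0,0,0]},
    {"xyz": [0,0,-0.225],"angular": [0,0,0]},
  ],
)

```text
clock: 9.05
position: [0.4244, 0.3229, 0.334]
ee_rot: [0.706, 0.709, 0.001, 0.0]
ft_force: [-0.6, 0.1, -0.8]
grip_width: 0.313
grasp_force: 49.2
```

>>> carry_out(
  motion=[
    {"xyz": [-0.02,0.015,0],"angular": [0,0,0]},
    {"xyz": [-0.05,0.035,0],"angular": [0,0,0]},
    {"xyz": [-0.08,0.055,0],"angular": [0,0,0]},
    {"xyz": [-0.11,0.075,0],"angular": [0,0,0]},
    {"xyz": [-0.14,0.095,0],"angular": [0,0,0]},
    {"xyz": [-0.17,0.115,0],"angular": [0,0,0]},
    {"xyz": [-0.2,0.135,0],"angular": [0,0,0]},
    {"xyz": [-0.225,0.15,0],"angular": [0,0,0]},
    {"xyz": [-0.245,0.165,0],"angular": [0,0,0]},
    {"xyz": [-0.254,0.171,0],"angular": [0,0,0]},
    {"xyz": [-0.254,0.171,0],"angular": [0,0,0]},
    {"xyz": [-0.254,0.171,0],"angular": [0,0,0]},
  ],
)

```text
clock: 10.25
position: [0.5954, 0.0705, 0.3317]
ee_rot: [0.705, 0.709, -0.0, -0.001]
ft_force: [-0.2, 0.6, -0.3]
grip_width: 0.314
grasp_force: 49.2
```

>>> carry_out(
  motion=[
    {"xyz": [0,0,0.02],"angular": [0,0,0]},
    {"xyz": [0,0,0.05],"angular": [0,0,0]},
    {"xyz": [0,0,0.08],"angular": [0,0,0]},
    {"xyz": [0,0,0.1],"angular": [0,0,0]},
    {"xyz": [0,0,0.12],"angular": [0,0,0]},
    {"xyz": [0,0,0.125],"angular": [0,0,0]},
    {"xyz": [0,0,0.125],"angular": [0,0,0]},
    {"xyz": [0,0,0.125],"angular": [0,0,0]},
  ],
)

```text
clock: 11.05
position: [0.5964, 0.0699, 0.2086]
ee_rot: [0.705, 0.709, 0.001, 0.0]
ft_force: [0.1, -0.2, -1.6]
grip_width: 0.313
grasp_force: 49.3
```

```bash
python3 - <<'E'
from h import *
np.set_printoptions(precision=4,suppress=True)
o=get_obs();print(o['position'],R.from_quat(o['ee_rot']).as_matrix()[:,2],o['ft_force'],o['grip_width'])
s=snap('side','s4.png');w=snap('wrist','w4.png')
print('expected tip px side',proj(s,(*o['position'][:2],o['position'][2]-.093)))
a=cv2.resize(s['img'][150:300,200:350],None,fx=3.6,fy=3.6)[:540]
W=np.zeros((540,800,3),np.uint8);W[:,:540]=a;W[:195,540:]=cv2.resize(w['img'],(260,195))
cv2.imwrite('pics/c4.png',W[:,:,::-1])
E
```

```text
[0.5964 0.0699 0.2086] [ 0.0016  0.0002 -1.    ] [ 0.0911 -0.2103 -1.5794] 0.31280727534665065
expected tip px side [270.0412 261.8228]
```

View pics/c4.png

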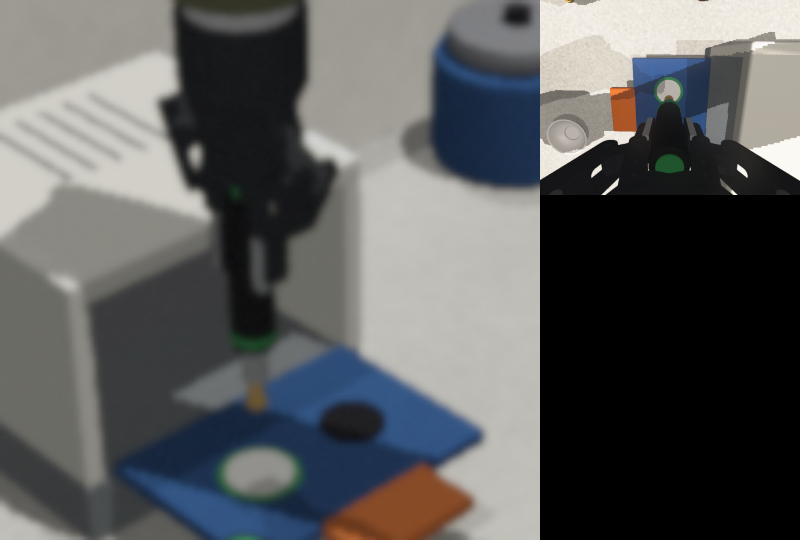

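```bash
python3 - <<'E'
from h import *
np.set_printoptions(precision=4,suppress=True)
s=load('s4');h=cv2.cvtColor(s['img'],cv2.COLOR_RGB2HSV)
m=cv2.inRange(h,(10,70,60),(28,255,255));m[:250]=0;m[270:]=0;m[:,:260]=0;m[:,285:]=0
y,x=np.where(m);print('brass',[(r,x[y==r].min(),x[y==r].max()) for r in np.unique(y)])
g=cv2.inRange(h,(50,90,40),(85,255,255));k,l,st,ce=cv2.connectedComponentsWithStats(g)
for i in range(1,k):
  if st[i,4]>8 and 190<ce[i][1]<310 and 240<ce[i][0]<330: print('green',st[i],ce[i])
cs=[c for c in cv2.findContours(g,0,1)[0] if cv2.boundingRect(c)[2]>18 and cv2.boundingRect(c)[1]>262]
for c in cs: e=cv2.fitEllipse(cv2.convexHull(c)); print('ring',e,plane(s,*e[0],.062))
print('tile proj',proj(s,(.5957,.0685,.063)))
for z in (0,.02,.05,.08): print(z,proj(s,(.5955,.068,.1156+z)))
for r in range(238,262,3): # handle/neck dark edges
    row=s['img'][r,255:290].sum(1); print(r,row.tolist())
E
```

```text
brass [(np.int64(257), np.int64(270), np.int64(271)), (np.int64(258), np.int64(269), np.int64(272)), (np.int64(259), np.int64(269), np.int64(272)), (np.int64(260), np.int64(269), np.int64(272)), (np.int64(261), np.int64(269), np.int64(272)), (np.int64(262), np.int64(269), np.int64(272)), (np.int64(263), np.int64(270), np.int64(272))]
green [264 242  13   5  37] [269.7297 244.4865]
green [260 279   4   8  12] [260.9167 282.1667]
green [280 278   4   9  10] [282.2 282.1]
green [259 299  17  12 157] [267.1656 304.3121]
ring ((90.97270202636719, 298.8797912597656), (43.80832290649414, 50.85270309448242), 176.87030029296875) [0.8181 0.3935 0.062 ]
tile proj [271.4111 280.3787]
0 [270.9236 261.6406]
0.02 [270.6446 254.306 ]
0.05 [270.2166 243.055 ]
0.08 [269.7768 231.4941]
238 [176, 174, 174, 174, 174, 173, 170, 163, 135, 90, 56, 48, 44, 44, 50, 43, 50, 46, 40, 46, 71, 119, 157, 181, 198, 225, 249, 275, 295, 308, 312, 315, 315, 315, 317]
241 [175, 173, 173, 176, 175, 175, 175, 168, 146, 101, 60, 52, 48, 42, 47, 46, 42, 47, 42, 52, 70, 112, 153, 171, 176, 188, 199, 194, 191, 206, 225, 252, 
[... 394 characters left out ...]
 173, 174, 177, 181, 194, 214, 241, 265, 271, 257, 250, 249, 252, 250, 249, 256, 288, 316, 330, 331, 333, 330, 330, 330, 327, 322, 309, 300, 282, 268, 256, 246]
253 [182, 194, 217, 240, 269, 294, 313, 324, 331, 335, 333, 318, 283, 256, 254, 254, 253, 251, 252, 278, 309, 316, 312, 295, 283, 269, 259, 249, 246, 242, 243, 239, 239, 239, 240]
256 [312, 325, 330, 336, 336, 336, 335, 335, 336, 334, 333, 329, 312, 284, 260, 254, 252, 249, 250, 251, 253, 248, 245, 243, 241, 236, 240, 241, 243, 240, 240, 240, 239, 239, 239]
259 [336, 336, 336, 334, 334, 334, 333, 333, 333, 330, 326, 317, 299, 270, 250, 241, 242, 240, 243, 241, 239, 237, 240, 239, 237, 236, 237, 240, 238, 239, 240, 238, 236, 237, 240]
```

>>> carry_out(
  motion=[
    {"xyz": [0,0,0.01],"angular": [0,0,0]},
    {"xyz": [0,0,0.025],"angular": [0,0,0]},
    {"xyz": [0,0,0.037],"angular": [0,0,0]},
    {"xyz": [0,0,0.045],"angular": [0,0,0]},
    {"xyz": [0,0,0.048],"angular": [0,0,0]},
    {"xyz": [0,0,0.048],"angular": [0,0,0]},
    {"xyz": [0,0,0.048],"angular": [0,0,0]},
    {"xyz": [0,0,0.048],"angular": [0,0,0]},
  ],
)

```text
clock: 11.95
position: [0.5965, 0.0691, 0.1599]
ee_rot: [0.706, 0.709, 0.0, 0.0]
ft_force: [0.2, 0.3, -1.0]
grip_width: 0.319
grasp_force: 49.3
```

```bash
cat > ob.py <<'E'
from h import *
np.set_printoptions(precision=4,suppress=True)
import sys
F=[];P=[]
for i in range(int(sys.argv[1])):
    camera('wrist'); o=get_obs(); F.append(o['ft_force']);P.append(o['position'])
print(np.mean(F,0),np.std(F,0),np.mean(P,0),o['grip_width'],o['clock'])
E
python3 ob.py 8
```

```text
[ 0.215  -0.0211 -1.1578] [0.534  0.4008 0.6068] [0.5963 0.069  0.1596] 0.3127723842642016 12.35
```

>>> carry_out(
  motion=[
    {"xyz": [0,0,0.002],"angular": [0,0,0]},
    {"xyz": [0,0,0.004],"angular": [0,0,0]},
    {"xyz": [0,0,0.006],"angular": [0,0,0]},
    {"xyz": [0,0,0.007],"angular": [0,0,0]},
    {"xyz": [0,0,0.007],"angular": [0,0,0]},
    {"xyz": [0,0,0.007],"angular": [0,0,0]},
  ],
)

```text
clock: 12.95
position: [0.5962, 0.069, 0.1524]
ee_rot: [0.706, 0.709, 0.0, 0.0]
ft_force: [-0.4, 0.2, 0.1]
grip_width: 0.318
grasp_force: 49.3
```

```bash
python3 ob.py 20
```

```text
[0.2323 0.0242 0.4527] [0.5486 0.5189 0.4886] [0.5962 0.069  0.1524] 0.3208077969638023 13.95
```

>>> carry_out(
  motion=[
    {"xyz": [0,0,0.001],"angular": [0,0,0]},
    {"xyz": [0,0,0.002],"angular": [0,0,0]},
    {"xyz": [0,0,0.003],"angular": [0,0,0]},
    {"xyz": [0,0,0.003],"angular": [0,0,0]},
    {"xyz": [0,0,0.003],"angular": [0,0,0]},
  ],
)

```text
clock: 14.45
position: [0.5962, 0.069, 0.1493]
ee_rot: [0.706, 0.709, 0.0, 0.0]
ft_force: [1.2, 0.3, 0.3]
grip_width: 0.315
grasp_force: 49.3
```

```bash
python3 ob.py 20; python3 - <<'E'
from h import *
s=snap('side','s5.png');w=snap('wrist','w5.png')
W=np.zeros((500,800,3),np.uint8);W[:,:500]=cv2.resize(s['img'][200:325,210:335],(500,500));W[:225,500:]=cv2.resize(w['img'],(300,225))
cv2.imwrite('pics/c5.png',W[:,:,::-1]); print(get_obs()['clock'])
E
```

```text
[ 0.4572 -0.0527  1.2347] [0.4969 0.637  0.3731] [0.5962 0.069  0.1493] 0.3136578912076648 15.45
15.55
```

View pics/c5.png

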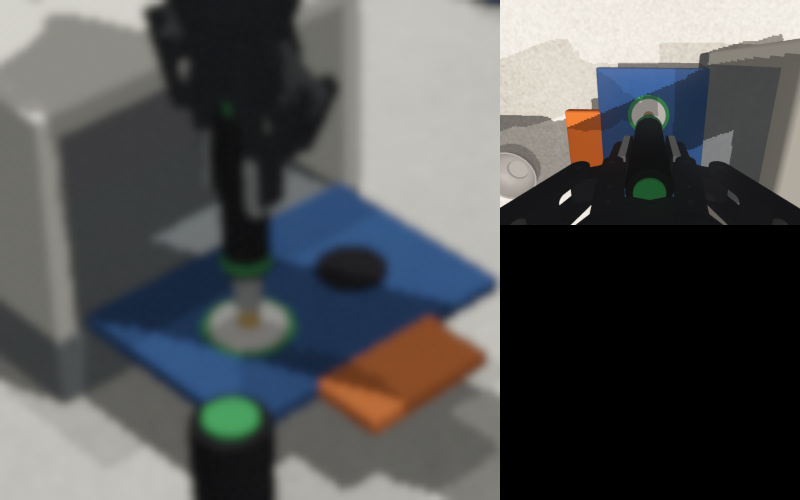

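The brass tip (crop 250,320) sits at the middle of the ringed tile (249,325). The contact force is about 2.4 N, so the spring is about half-way in.

```bash
python3 -c "
from workcell import *
print(hand_in())"
```

```text
the job is handed in; nothing more can be done
None
```

I handed the job in with the flap level on its stop and the small probe still held upright, its tip on the middle of the white tile at about 2.4 N (roughly 7 mm of spring travel). It took about 16 s of robot time; the result of the judging was not shown.

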